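# Stow the painting bottles and can in half-filled tins

## Robot

A 7-joint arm with a two-finger parallel gripper is mounted at the origin on the work surface. World frame = base frame: x ahead of the robot, y to its left, z up, the work surface at z = 0. Lengths are in m, angles in rad, forces in N, time in s.
With the tool pointing down it reaches from about 0.35 to 0.9 m from the base axis. Payload 19.9 kg.
Tool frame: the origin (TCP) lies at the very end of the fingers, on their centre line; the grasp point (between the pads) lies 19 mm behind it; z points along the fingers, y is the line along which they close (so a half turn about z gives the same grasp; the last joint's range is limited). The gripper opens to 94 mm and grips with 3 to 60 N. Pads are 16 mm wide; open, the fingers measure 119 mm over their backs; the gripper's body (75 mm by 177 mm) begins 78 mm behind the grasp point.
Start: joints at [1.101, 0.417, -0.01, 1.614, 0.005, 1.111, -0.053], TCP at [0.259, -0.569, 0.205] pointing down, gripper open.
Joint ranges: [-2.81, 2.81], [-0.39, 2.02], [-1.27, 1.25], [0.06, 2.57], [-1.19, 4.33], [0.19, 2], [-2.82, 2.82]. Speed limits (rad/s): [1.89, 1.89, 2.39, 2.39, 3.01, 3.01, 3.01].

## Interface

Orientations are given as [roll, pitch, yaw] about the fixed x, y, z axes, in that order (R = Rz(yaw) Ry(pitch) Rx(roll)).
In Python, from cell import observe, read_camera, hand_in gives the robot as it stands. The module is installed in compiled form; this text tells all that it offers.
- The arm moves only by the tool arm_command, never from a script. Its argument "deltas" is a list of rows, each a list of 3 entries, a list of its own where there are three numbers: the opening, from -1 (shut) to 1 (fully open), so that 0 is half open, then the shift along the tool's x, y, z in units of 50 mm (1.0 is 50 mm), then the turn about the tool's z in degrees. In form: [[grip, [dx, dy, dz], yaw], ...]. A call has 1 to 12 rows; each row is the pose to reach, as a shift and turn from the pose commanded when the call began, along the tool's axes at that moment; what a row does not reach only later rows make up. A row lasts 1/8 s, in which the tool goes at most 62.5 mm and 10.7 degrees, less where a joint would pass 70% of its speed; a pose out of reach is approached as far as the arm can. A call with a gripper value outside its range is refused whole. The fingers move at their own pace and stop on an object; "force" is the grip in N (left out, the last holds). Time passes only in rows, so rows that repeat a pose let the fingers close. It gives the time, the measured TCP pose, the force, the opening and the grip force at its end, in the units of the state.
- observe(): the state, without advancing time (a new reading comes with each control period).
- read_camera(name): name is "scene" or "top" or "wrist"; returns a dict with "color" (420x560x3 uint8, red, green, blue), "depth" (420x560 float32, m along the optical axis (not along the pixel's ray), 0 where there is no reading), "mtx" (3x3 intrinsics, pixels), "pose" (4x4, takes a point from camera to world coordinates). Camera axes: x right, y down, z forward; pixel columns grow to the right and rows downward; lengths in m; the calibration is good to about 2 mm. A picture is of the moment at which its call begins.
- hand_in(): hands the job in; it is judged then, once.
The state is a dict: "time": time; "joint_pos": joint angles; "dq": joint speeds; "joint_efforts": joint torques, N m; "ee_pos": TCP position; "tool_rot": TCP orientation; "contact_force": force on the tool from outside, world axes, zero at the start; "wrist_torque": the same for the moment, N m; "width": finger opening in m; "gripper_force": force on a finger pad.
Only numpy, scipy, OpenCV 4.12 (cv2) and the standard library are available. Lean on these libraries where they do the work, as an engineer would, in place of code of your own. Each camera call takes 0.05 s, during which the arm holds its last target. There are 200 camera calls.

## Task

Put both bottles away standing upright side by side in the round tin, and the flat can standing upright in the rectangular tin. Each tin is already part filled with packing, a cork pad on top, to a height nobody has measured, so lower each thing until you feel it touch down before you let go: neither drop it nor press it hard, a light touch is enough. Leave the brush pot, the paint jar and the loose brush where they are.

Things in the scene. Friction and masses are not known exactly. Their poses are not given: they have to be found in the camera images.
- tall_bottle_mid (a point): The taller of two white round bottles, 150 mm tall; the point is on its axis, 75 mm above its base (half-way up), z up its axis. Body 44 mm in diameter up to 105 mm above the base, then a shoulder tapering to a 25 mm neck at 120 mm; screw cap 28 mm in diameter from 120 to 150 mm above the base. 140 to 280 g. Starts upright on the table.
- short_bottle_mid (a point): The shorter white round bottle, 132 mm tall; the point is on its axis, 66 mm above its base (half-way up), z up its axis. Body 44 mm in diameter up to 87 mm above the base, shoulder to 102 mm, then a cap 28 mm in diameter from 102 to 132 mm. 140 to 280 g. Starts upright on the table.
- can_mid (a point): Flat bare-metal can: rectangular body 64 mm (its x) by 36 mm (its y) by 135 mm tall, with a screw cap 24 mm in diameter and 15 mm high on top (150 mm in all). The point is at the body's centre, 67.5 mm above its base, z up. 175 to 350 g. Starts upright on the table at any yaw.
- round_tin: Open round steel tin fixed to the table, 130 mm outside diameter, 90 mm high, wall 3 mm. Origin at the centre of its underside, on the table. Inside, a level cork pad lies on packing boards, its face 12 to 59 mm above the table, unmeasured, new each time. The pad is springy (gives 5 mm under 10 N, 14 mm at most); press it with 15 N at most. Left or right of the cluster of things.
- flat_tin: Open rectangular steel tin fixed to the table, outside 92 mm (its x) by 64 mm (its y), 90 mm high, wall 4 mm. Origin at the centre of its underside, on the table. Inside, a springy cork pad like that of the round tin, its face 12 to 59 mm above the table, independent of the other. On the other side of the cluster from the round tin; turned by up to 35 degrees.
- pot_mid (a point): Bystander: white ceramic pot, 72 mm in diameter, 95 mm high, with upright brushes reaching 185 mm above the table within 36 mm of its axis. The point is on its axis 47.5 mm above its base. Loose, 0.6 kg; stands among the things to put away. Leave it alone.
- jar_mid (a point): Bystander: squat paint jar with a wide white lid, 57 mm in diameter, 76 mm high; the point is on its axis 38 mm above its base. Loose; stands among the things to put away. Leave it alone.
- loose_brush: Bystander: paint brush 200 mm long lying on the table beyond the other things, roughly across the robot's view (along y). Origin at the middle of its underside, x along its handle towards the bristles. Leave it alone.
Things that resemble listed ones, but are neither listed nor needed, are in the scene too. Leave any yellow look-alike of the part that bears short_bottle_mid alone.

How it is judged:
At the end, for the whole second after the job is handed in: Both bottles stand in the round tin (axis within 46 mm of the tin's) and the can in the rectangular tin (within 26 mm of its centre), each with its base below the tin's rim by at least 22 mm, bearing on the tin's contents, within 0.17 rad of upright, at rest and let go (horizontal distance between each of tall_bottle_mid, short_bottle_mid and round_tin below 0.046 m and height (world z) of tall_bottle_mid below 0.143 m and angle between each of tall_bottle_mid, short_bottle_mid, can_mid's own z axis and vertical below 0.17 rad and contact force between each of tall_bottle, short_bottle and round_tin above 0.3 N and linear speed of each of tall_bottle, short_bottle, can below 0.03 m/s and height (world z) of short_bottle_mid below 0.134 m and horizontal distance between can_mid and flat_tin below 0.026 m and height (world z) of can_mid below 0.1355 m and contact force between can and flat_tin above 0.3 N); the robot touches nothing.
It fails at once if a bottle or the can is dropped in its tin (falls more than about 6 mm after it is let go) ((horizontal distance between tall_bottle_mid and round_tin below 0.09 m and contact force between the fingers and tall_bottle below 0.05 N and linear speed of tall_bottle above 0.36 m/s) or (horizontal distance between short_bottle_mid and round_tin below 0.09 m and contact force between the fingers and short_bottle below 0.05 N and linear speed of short_bottle above 0.36 m/s) or (horizontal distance between can_mid and flat_tin below 0.09 m and contact force between the fingers and can below 0.05 N and linear speed of can above 0.36 m/s)).
It fails at once if a bottle or the can is pressed or struck against a tin or its packing with more than 15 N ((contact force between tall_bottle and round_tin above 15 N or contact force between tall_bottle and flat_tin above 15 N) or (contact force between short_bottle and round_tin above 15 N or contact force between short_bottle and flat_tin above 15 N) or (contact force between can and round_tin above 15 N or contact force between can and flat_tin above 15 N)).
It fails at once if the brush pot, the paint jar or the loose brush is shifted by more than 25 mm, or the pot or jar tipped by more than 0.35 rad ((distance of pot_mid from where it was at the start of the episode above 0.025 m or angle between pot_mid's own z axis and vertical above 0.35 rad) or (distance of jar_mid from where it was at the start of the episode above 0.025 m or angle between jar_mid's own z axis and vertical above 0.35 rad) or distance of loose_brush from where it was at the start of the episode above 0.025 m).
It also fails if it takes over 72 s, if anything falls off the work surface, if the arm or the gripper's body presses on something with over 40 N, if the wrist force passes 120 N, or if a joint passes its speed limit or range.

## Working session

There is one attempt and no reset: what is moved stays moved. The work goes in short steps, Python scripts to look and compute and a tool call to move; the robot and the scene stay as the last step left them, time stands still between calls to the robot, and variables do not carry over. Pictures are saved under pics/ and viewed, at most 10 in all, crops included, and the job is handed in when it is done.

Besides the shell and the picture viewer there is one more tool, called after "Call:" as name([rows], argument=value, ...), one row to a line, values as JSON. arm_command: Moves the arm, as the interface text tells. Its arguments: {"type":"object","properties":{"deltas":{"type":"array"},"force":{"type":"number"}},"required":["deltas"]}

```bash
mkdir -p pics; cat > h.py <<'E'
import numpy as np, cv2
from cell import observe, read_camera, hand_in
def cloud(c):
    d=c["depth"];K=c["mtx"];v,u=np.indices(d.shape)
    P=np.stack([(u-K[0,2])/K[0,0]*d,(v-K[1,2])/K[1,1]*d,d],-1)
    W=P@c["pose"][:3,:3].T+c["pose"][:3,3]; W[d==0]=np.nan
    return W
E
python3 - <<'E'
from h import *
s=observe(); print(s)
a=read_camera("scene");b=read_camera("top")
np.savez("c.npz",**{k+n:c[k] for n,c in(("s",a),("t",b)) for k in c})
for c in(a,b): print(c["mtx"],c["pose"].round(3))
cv2.imwrite("pics/s.png",cv2.cvtColor(a["color"],4)); 
cv2.imwrite("pics/t.png",cv2.resize(cv2.cvtColor(b["color"],4),(800,600)))
E
```

```text
{'time': 0.0, 'joint_pos': array([ 1.10147782,  0.41796639, -0.01030783,  1.61415928,  0.00472383,
        1.11069831, -0.05300742]), 'dq': array([ 0.00131151, -0.00078721, -0.0004914 , -0.00161778,  0.00060053,
       -0.00090496, -0.0008136 ]), 'joint_efforts': array([-2.11882703e-03, -8.51248670e+01,  6.37506321e-01, -4.25984216e+01,
       -4.88952873e-02,  1.87686877e-02,  2.05676843e-04]), 'ee_pos': array([ 0.2591351 , -0.56834019,  0.20483626]), 'tool_rot': array([-3.14038952e+00,  1.10043910e-04,  4.27834350e-01]), 'contact_force': array([ 0.91642333, -0.96136088,  1.04914316]), 'wrist_torque': array([-0.05480722, -0.0082505 , -0.02708204]), 'gripper_force': 0.0, 'width': 0.09398501914107499}
[[523.23913777   0.         282.17060526]
 [  0.         523.23913777 216.71681592]
 [  0.           0.           1.        ]] [[-6.000e-03  7.110e-01 -7.030e-01  1.278e+00]
 [ 1.000e+00  5.000e-03 -4.000e-03  1.600e-02]
 [ 1.000e-03 -7.030e-01 -7.110e-01  7.280e-01]
 [ 0.000e+00  0.000e+00  0.000e+00  1.000e+00]]
[[480.17184099   0.         281.21634826]
 [  0.         480.17184099 214.54206991]
 [  0.           0.           1.        ]] [[-0.007 -0.995  0.103  0.501]
 [-1.     0.008  0.01  -0.003]
 [-0.011 -0.103 -0.995  1.078]
 [ 0.     0.     0.     1.   ]]
```

View pics/t.png

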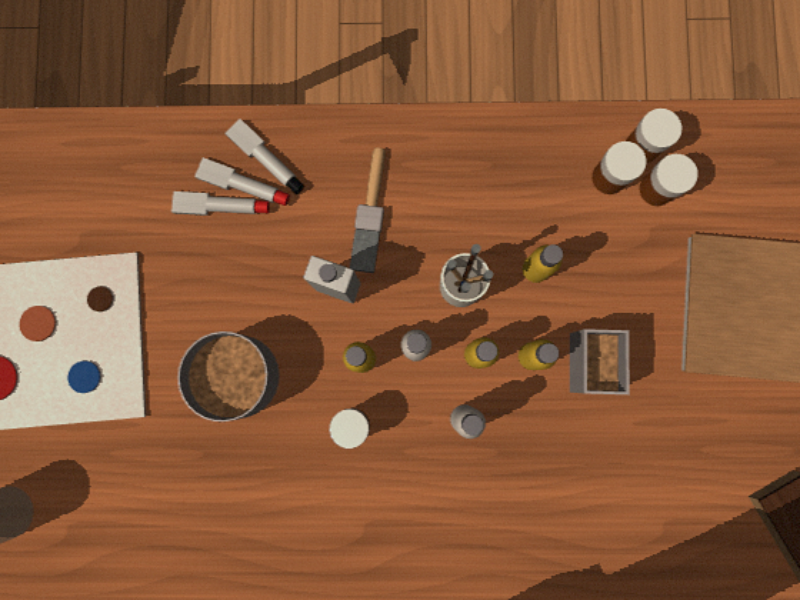

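View pics/s.png

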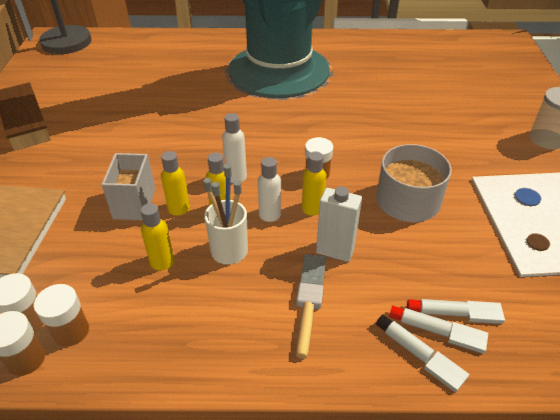

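The top view (800x600 pixels) shows white bottles at (416,345) and (468,421), the can at (332,278) and the pot at (466,278). It also shows the jar at (349,428), the round tin at (228,376) and the flat tin at (605,362). There are four yellow bottle look-alikes at (358,356), (482,352), (543,353) and (545,262), which are not wanted. The two white ones fit the description.

```bash
python3 - <<'E'
from h import *
z=np.load("c.npz")
T={k[:-1]:z[k] for k in z if k[-1]=="t"}; W=cloud(T)
S={k[:-1]:z[k] for k in z if k[-1]=="s"}; WS=cloud(S)
Z=W[...,2]
cv2.imwrite("pics/crop.png",cv2.resize(cv2.cvtColor(T["color"],4)[160:320,220:400],(720,640)[:1]+(600,)))
def blobs(lo,hi,name):
    m=((Z>lo)&(Z<hi)).astype(np.uint8)
    n,l,s,c=cv2.connectedComponentsWithStats(m)
    for i in range(1,n):
        if s[i,4]<25: continue
        p=W[l==i]; (cx,cy),(w,h),a=cv2.minAreaRect((p[:,:2]*1000).astype(np.float32))
        print(name,(c[i]*1.4286).round(),s[i,4],"c",round(cx),round(cy),"size",round(w),round(h),"ang",round(a,1),"z",np.nanmedian(p[:,2]).round(4),T["color"][l==i].mean(0).round())
blobs(.142,.16,"cap150"); blobs(.124,.138,"cap132"); blobs(.128,.141,"body");blobs(.08,.098,"rim");blobs(.07,.08,"jar")
for C in((0.0,0),):
  for n,(u,v) in dict(round=(228,376),rect=(605,362)).items():
    u,v=int(u/1.4286),int(v/1.4286); q=Z[v-20:v+20,u-20:u+20]; q=q[(q>.005)&(q<.075)]; print(n,np.percentile(q,[10,30,50,70,90]).round(4))
E
```

```text
cap150 [327. 272.] 120 c 645 108 size 22 22 ang 23.3 z 0.1496 [103.  96.  93.]
cap150 [472. 424.] 167 c 438 -87 size 27 26 ang 44.6 z 0.1496 [107. 100.  97.]
cap132 [552. 254.] 158 c 671 -204 size 26 27 ang 88.3 z 0.1313 [103.  95.  92.]
cap132 [329. 275.] 461 c 646 108 size 64 36 ang 70.0 z 0.1343 [166. 157. 144.]
cap132 [416. 342.] 154 c 549 -14 size 26 26 ang 89.4 z 0.1315 [108. 100.  98.]
cap132 [487. 351.] 159 c 537 -110 size 26 26 ang 88.9 z 0.1317 [106.  99.  96.]
cap132 [548. 352.] 160 c 534 -195 size 26 26 ang 89.1 z 0.1318 [105.  98.  95.]
cap132 [355. 355.] 156 c 532 71 size 26 26 ang 89.7 z 0.1315 [107.  99.  96.]
body [553. 253.] 147 c 671 -204 size 26 27 ang 88.3 z 0.1315 [105.  96.  93.]
body [329. 274.] 455 c 646 108 size 64 36 ang 70.1 z 0.1343 [168. 158. 145.]
body [416. 342.] 150 c 549 -14 size 26 26 ang 89.5 z 0.1316 [108. 100.  98.]
body [487. 351.] 158 c 537 -110 size 26 26 ang 88.9 z 0.1317 [107.  99.  96.]
body [548. 352.] 157 c 534 -195 size 26 26 ang 89.1 z 0.1319 [106.  98.  95.]
body [355. 355.] 153 c 532 71 size 26 26 ang 89.7 z 0.1315 [107.  99.  96.]
ri
[... 961 characters left out ...]
z 0.0911 [105.  83.  26.]
jar [646. 141.] 50 c 855 -364 size 52 16 ang 40.3 z 0.075 [137. 125. 113.]
jar [612. 173.] 53 c 807 -310 size 55 19 ang 36.6 z 0.0749 [135. 124. 112.]
jar [661. 186.] 49 c 784 -385 size 51 17 ang 41.5 z 0.0731 [136. 125. 113.]
jar [621. 356.] 64 c 524 -313 size 85 20 ang 11.7 z 0.0757 [91. 83. 78.]
jar [191. 377.] 97 c 502 310 size 113 37 ang 4.9 z 0.0753 [46. 42. 39.]
jar [581. 368.] 34 c 514 -253 size 2 62 ang 88.8 z 0.0758 [97. 88. 82.]
jar [349. 428.] 597 c 429 84 size 55 55 ang 45.1 z 0.0756 [204. 201. 182.]
jar [  3. 519.] 66 c 302 581 size 47 10 ang 5.6 z 0.0745 [65. 52. 41.]
round [0.0504 0.0518 0.0528 0.0537 0.0552]
rect [0.0498 0.0515 0.0525 0.0541 0.0645]
```

View pics/crop.png

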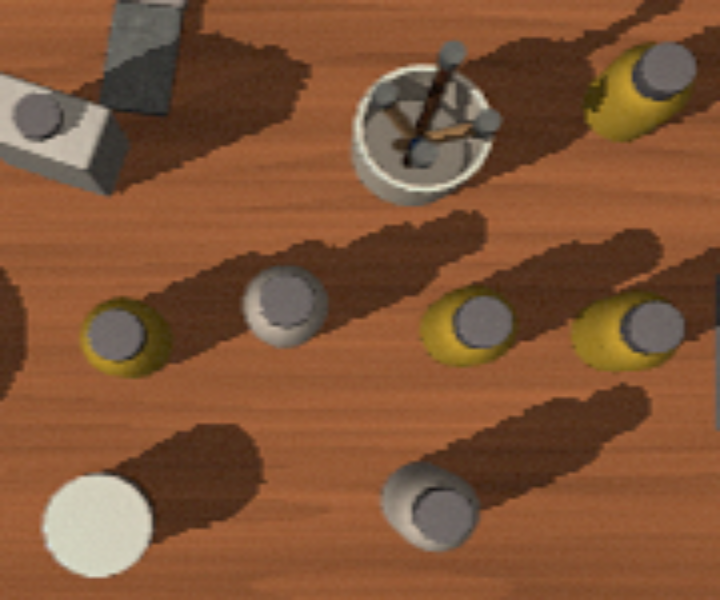

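Tall bottle is the white one at crop (440,510): its cap top is at 150 mm and it stands at (0.438,-0.087). Short bottle is the white one at crop (285,305): 132 mm, at (0.549,-0.014). The yellow ones are look-alikes and stay put. I'm moving above the tall bottle.

Call:
arm_command([
  [0.3,[0,0,-1],0],
  [0.3,[7.24,-7.28,-1.5],-65.5],
  [0.3,[7.24,-7.28,-1.5],-65.5],
  [0.3,[7.24,-7.28,-1.5],-65.5],
  [0.3,[7.24,-7.28,-1.5],-65.5],
  [0.3,[7.24,-7.28,-1.5],-65.5],
  [0.3,[7.24,-7.28,-1.5],-65.5],
  [0.3,[7.24,-7.28,-1.5],-65.5],
  [0.3,[7.24,-7.28,-1.5],-65.5],
  [0.3,[7.24,-7.28,-1.5],-65.5],
  [0.3,[7.24,-7.28,-1.5],-65.5],
  [0.3,[7.24,-7.28,-1.5],-65.5],
], force=25)

```text
time: 1.6
ee_pos: [0.4372, -0.0887, 0.2802]
tool_rot: [-3.141, -0.0, 1.569]
contact_force: [0.5, -0.7, -0.0]
width: 0.0613
gripper_force: 0.0
```

```bash
cat >> h.py <<'E'
def to(x,y,z,yaw):
    s=observe();p=s["ee_pos"];w=s["tool_rot"][2];d=np.array([x,y,z])-p
    c,n=np.cos(w),np.sin(w);t=(np.degrees(w)-yaw+180)%360-180
    print("t",s["time"],"pos",p.round(4),"yaw",np.degrees(w).round(1),"F",s["contact_force"].round(2),"w",round(s["width"],4),
      "=> d",(np.array([c*d[0]+n*d[1],n*d[0]-c*d[1],-d[2]])/.05).round(2),"turn",round(t,1))
E
python3 - <<'E'
from h import *
to(.438,-.087,.117,90)
c=read_camera("wrist");W=cloud(c);Z=W[...,2]
m=((Z>.143)&(Z<.16)).astype(np.uint8);n,l,s,_=cv2.connectedComponentsWithStats(m)
for i in range(1,n):
    if s[i,4]>50: p=W[l==i];print(cv2.minEnclosingCircle((p[:,:2]*1000).astype(np.float32)),np.median(p[:,2]))
E
```

```text
t 1.6 pos [ 0.4372 -0.0887  0.2802] yaw 89.9 F [ 0.55 -0.71 -0.  ] w 0.0613 => d [0.03 0.02 3.26] turn -0.1
((651.8685913085938, -59.15436553955078), 5.984233379364014) 0.15407783732403063
((438.4910888671875, -85.5357666015625), 13.980332374572754) 0.15013588730902006
((666.1691284179688, -90.02373504638672), 4.781192302703857) 0.15150976924561943
((637.836181640625, -108.7843246459961), 5.887408256530762) 0.1527055515748239
```

Call:
arm_command([
  [0.3,[0.05,0.02,0],0],
  [0.3,[0.05,0.02,1],0],
  [0.3,[0.05,0.02,2],0],
  [0.3,[0.05,0.02,2.8],0],
  [0.3,[0.05,0.02,3.26],0],
  [0.3,[0.05,0.02,3.26],0],
  [-0.6,[0.05,0.02,3.26],0],
  [-0.6,[0.05,0.02,3.26],0],
  [-0.6,[0.05,0.02,3.26],0],
  [-0.6,[0.05,0.02,3.26],0],
  [-0.6,[0.05,0.02,3.26],0],
], force=25)

```text
time: 3.02
ee_pos: [0.4389, -0.0849, 0.1178]
tool_rot: [3.141, 0.0, 1.571]
contact_force: [-1.5, 0.6, 7.2]
width: 0.0279
gripper_force: 25.0
```

Call:
arm_command([
  [-0.6,[0,0,-1],0],
  [-0.6,[0,0,-2],0],
  [-0.6,[0,0,-3],0],
  [-0.6,[0.6,0.2,-3.4],0],
  [-0.6,[1.6,0.4,-3.4],0],
  [-0.6,[2.6,0.6,-3.4],0],
  [-0.6,[3.6,0.8,-3.4],0],
  [-0.6,[4.6,1.0,-3.4],0],
  [-0.6,[5.6,1.2,-3.4],0],
  [-0.6,[6.6,1.3,-3.4],0],
  [-0.6,[7.3,1.34,-3.4],0],
  [-0.6,[7.56,1.34,-3.4],0],
])

```text
time: 4.53
ee_pos: [0.5049, 0.2952, 0.287]
tool_rot: [-3.14, -0.001, 1.573]
contact_force: [-0.2, -0.5, -1.9]
width: 0.0279
gripper_force: 25.0
```

```bash
python3 - <<'E'
from h import *
to(.506,.293,.19,90)
c=read_camera("top");W=cloud(c);Z=W[...,2]
u,v=160,263;q=Z[v-35:v+35,u-40:u+40];W0=W[v-35:v+35,u-40:u+40]
m=(q>.084)&(q<.096);p=W0[m];(a,b),r=cv2.minEnclosingCircle((p[:,:2]*1000).astype(np.float32));print(a,b,r)
m=(q>.01)&(q<.075)&(np.hypot(W0[...,0]-.506,W0[...,1]-.265)<.045);print(m.sum(),np.percentile(q[m],[10,50,90]))
c=read_camera("wrist");cv2.imwrite("pics/w1.png",cv2.cvtColor(c["color"],4))
W=cloud(c);Z=W[...,2];m=(np.hypot(W[...,0]-.506,W[...,1]-.265)<.045)&(Z<.075);print(m.sum(),np.percentile(Z[m],[10,50,90]) if m.any() else 0)
m=(np.hypot(W[...,0]-.506,W[...,1]-.265)<.075)&(Z<.096)&(Z>.084);p=W[m];print(len(p),cv2.minEnclosingCircle((p[:,:2]*1000).astype(np.float32)))
E
```

```text
t 4.525 pos [0.5049 0.2952 0.287 ] yaw 90.2 F [-0.17 -0.46 -1.91] w 0.0279 => d [-0.04  0.02  1.94] turn 0.2
505.8154602050781 265.4291076660156 65.2929916381836
1385 [0.05021034 0.05258663 0.05512817]
1117 [0.05248459 0.05356601 0.05453922]
684 ((506.4051818847656, 267.5278015136719), 64.8919677734375)
```

View pics/w1.png

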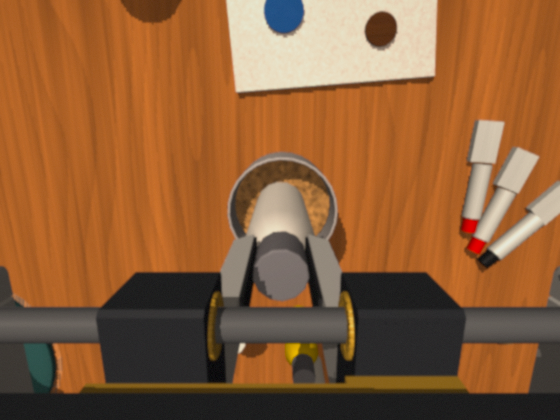

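The wrist view shows the bottle hanging upright over the round tin, rim about (283,207). The pad reads about 0.053 m, so I expect touch at TCP z of about 0.171.

Call:
arm_command([
  [-0.6,[-0.02,0.02,0.7],0],
  [-0.6,[-0.02,0.02,1.4],0],
  [-0.6,[-0.02,0.02,1.9],0],
  [-0.6,[-0.02,0.02,2.1],0],
  [-0.6,[-0.02,0.02,2.16],0],
  [-0.6,[-0.02,0.02,2.2],0],
  [-0.6,[-0.02,0.02,2.2],0],
])

```text
time: 5.5
ee_pos: [0.5068, 0.2923, 0.178]
tool_rot: [3.141, -0.0, 1.571]
contact_force: [-0.9, -0.1, -2.1]
width: 0.0274
gripper_force: 25.0
```

Call:
arm_command([
  [-0.6,[0,0,0.03],0],
  [-0.6,[0,0,0.06],0],
  [-0.6,[0,0,0.06],0],
])

```text
time: 5.88
ee_pos: [0.5065, 0.2922, 0.1744]
tool_rot: [-3.141, -0.0, 1.571]
contact_force: [-0.2, 0.2, -2.9]
width: 0.0274
gripper_force: 25.0
```

Call:
arm_command([
  [-0.6,[0,0,0.03],0],
  [-0.6,[0,0,0.05],0],
  [-0.6,[0,0,0.05],0],
])

```text
time: 6.25
ee_pos: [0.5065, 0.2922, 0.1718]
tool_rot: [-3.141, -0.0, 1.571]
contact_force: [0.6, -0.5, -2.3]
width: 0.0278
gripper_force: 25.0
```

Call:
arm_command([
  [-0.6,[0,0,0.02],0],
  [-0.6,[0,0,0.03],0],
  [-0.6,[0,0,0.03],0],
])

```text
time: 6.62
ee_pos: [0.5066, 0.2923, 0.1705]
tool_rot: [3.142, -0.0, 1.571]
contact_force: [-0.8, -0.1, -0.7]
width: 0.0275
gripper_force: 25.0
```

Call:
arm_command([
  [-0.6,[0,0,0.02],0],
  [-0.6,[0,0,0.02],0],
  [-0.6,[0,0,0.02],0],
])

```text
time: 7.0
ee_pos: [0.5066, 0.2923, 0.1696]
tool_rot: [3.142, -0.0, 1.571]
contact_force: [-0.2, -0.6, 0.7]
width: 0.0274
gripper_force: 25.0
```

Call:
arm_command([
  [0.2,[0,0,0],0],
  [0.2,[0,0,0],0],
  [0.2,[0,0,-0.3],0],
  [0.2,[0,0,-1.2],0],
  [0.2,[0,0,-2.2],0],
  [0.2,[-1,0.2,-2.2],0],
  [0.2,[-2.2,0.4,-2.2],0],
  [0.2,[-3.4,0.6,-2.2],0],
  [0.2,[-4.6,0.7,-2.2],0],
  [0.2,[-5.6,0.85,-2.2],0],
  [0.2,[-6.12,0.85,-2.2],0],
  [0.2,[-6.12,0.85,-2.2],0],
])

```text
time: 8.5
ee_pos: [0.5492, -0.0157, 0.2803]
tool_rot: [3.141, 0.0, 1.568]
contact_force: [0.6, -0.0, -0.5]
width: 0.0565
gripper_force: 0.0
```

```bash
cat > look.py <<'E'
from h import *
c=read_camera("wrist");W=cloud(c);Z=W[...,2]
m=((Z>.126)&(Z<.137)).astype(np.uint8);n,l,s,_=cv2.connectedComponentsWithStats(m)
for i in range(1,n):
    if s[i,4]>80: p=W[l==i];print(cv2.minEnclosingCircle((p[:,:2]*1000).astype(np.float32)),cv2.minAreaRect((p[:,:2]*1000).astype(np.float32)),np.median(p[:,2]))
c=read_camera("top");W=cloud(c);Z=W[...,2]
m=(Z>.15)&(np.hypot(W[...,0]-.506,W[...,1]-.265)<.07);p=W[m]
if m.any(): print("tin tops",cv2.minEnclosingCircle((p[p[:,2]>.19][:,:2]*1000).astype(np.float32)),np.percentile(p[:,2],95))
E
python3 - <<'E'
from look import *
to(.549,-.014,.099,90)
E
```

```text
((645.9898071289062, 110.02952575683594), 35.447635650634766) ((646.84716796875, 109.88307189941406), (64.28998565673828, 36.955162048339844), 70.29540252685547) 0.13499795496354042
((532.9298706054688, 72.7643051147461), 13.794078826904297) ((532.959716796875, 72.69947052001953), (26.584346771240234, 26.814064025878906), 88.42870330810547) 0.13214961569624045
((550.1276245117188, -11.58312702178955), 13.876954078674316) ((549.8043823242188, -11.407225608825684), (26.460071563720703, 26.92127799987793), 0.7639233469963074) 0.13214804431627286
((538.0059814453125, -108.65528869628906), 14.0941743850708) ((537.6223754882812, -108.37113189697266), (26.929548263549805, 26.969467163085938), 42.903282165527344) 0.1321231310982109
((534.1165161132812, -193.45167541503906), 13.986991882324219) ((534.20556640625, -195.0302734375), (21.234127044677734, 27.432451248168945), 89.95423126220703) 0.1322945734978465
tin tops ((505.0837707519531, 289.6075744628906), 14.236224174499512) 0.20316022574021989
t 8.6 pos [ 0.5492 -0.013   0.2802] yaw 90.0 F [-0.52  0.41  0.07] w 0.0564 => d [-0.02 -0.    3.62] turn 0.0
```

Tall bottle stands upright in the tin. Next I grasp the short one.

Call:
arm_command([
  [0.2,[0,0,0.9],0],
  [0.2,[0,0,1.8],0],
  [0.2,[0,0,2.7],0],
  [0.2,[0,0,3.4],0],
  [0.2,[0,0,3.62],0],
  [0.2,[0,0,3.62],0],
  [-0.6,[0,0,3.62],0],
  [-0.6,[0,0,3.62],0],
  [-0.6,[0,0,3.62],0],
  [-0.6,[0,0,3.62],0],
], force=25)

```text
time: 9.85
ee_pos: [0.5496, -0.0138, 0.0989]
tool_rot: [3.141, 0.0, 1.571]
contact_force: [1.8, -0.5, 5.1]
width: 0.0277
gripper_force: 24.5
```

Call:
arm_command([
  [-0.6,[0,0,-1],0],
  [-0.6,[0,0,-2],0],
  [-0.6,[0,0,-3],0],
  [-0.6,[0,0,-3.4],0],
  [-0.6,[0.7,-0.2,-3.4],0],
  [-0.6,[1.7,-0.4,-3.4],0],
  [-0.6,[2.7,-0.6,-3.4],0],
  [-0.6,[3.7,-0.8,-3.4],0],
  [-0.6,[4.5,-0.87,-3.4],0],
  [-0.6,[5.04,-0.87,-3.4],0],
  [-0.6,[5.04,-0.87,-3.4],0],
  [-0.6,[5.04,-0.87,-3.4],0],
])

```text
time: 11.35
ee_pos: [0.5056, 0.2375, 0.2682]
tool_rot: [-3.141, 0.001, 1.571]
contact_force: [-0.4, 0.3, -2.0]
width: 0.0274
gripper_force: 24.9
```

Call:
arm_command([
  [-0.6,[0,0,0.7],0],
  [-0.6,[0,0,1.4],0],
  [-0.6,[0,0,1.9],0],
  [-0.6,[0,0,2.08],0],
  [-0.6,[0,0,2.16],0],
  [-0.6,[0,0,2.2],0],
  [-0.6,[0,0,2.2],0],
])

```text
time: 12.22
ee_pos: [0.5058, 0.2383, 0.159]
tool_rot: [3.141, -0.0, 1.571]
contact_force: [0.6, 0.4, -2.6]
width: 0.0275
gripper_force: 24.9
```

Call:
arm_command([
  [-0.6,[0,0,0.03],0],
  [-0.6,[0,0,0.06],0],
  [-0.6,[0,0,0.08],0],
  [-0.6,[0,0,0.08],0],
])

```text
time: 12.72
ee_pos: [0.5055, 0.2382, 0.1544]
tool_rot: [-3.141, -0.0, 1.571]
contact_force: [-0.3, 0.2, -2.6]
width: 0.0276
gripper_force: 24.9
```

Call:
arm_command([
  [-0.6,[0,0,0.02],0],
  [-0.6,[0,0,0.03],0],
  [-0.6,[0,0,0.03],0],
])

```text
time: 13.1
ee_pos: [0.5055, 0.2383, 0.1529]
tool_rot: [-3.141, -0.0, 1.571]
contact_force: [0.1, -0.2, -2.4]
width: 0.0276
gripper_force: 24.9
```

Call:
arm_command([
  [-0.6,[0,0,0.02],0],
  [-0.6,[0,0,0.03],0],
  [-0.6,[0,0,0.03],0],
])

```text
time: 13.48
ee_pos: [0.5056, 0.2382, 0.1514]
tool_rot: [-3.141, -0.0, 1.571]
contact_force: [-1.2, 0.5, -3.1]
width: 0.0278
gripper_force: 24.9
```

Call:
arm_command([
  [-0.6,[0,0,0.02],0],
  [-0.6,[0,0,0.02],0],
  [-0.6,[0,0,0.02],0],
])

```text
time: 13.85
ee_pos: [0.5056, 0.2383, 0.1505]
tool_rot: [3.142, -0.0, 1.571]
contact_force: [0.7, -0.1, -2.2]
width: 0.0272
gripper_force: 24.9
```

Call:
arm_command([
  [-0.6,[0,0,0.02],0],
  [-0.6,[0,0,0.02],0],
  [-0.6,[0,0,0.02],0],
])

```text
time: 14.22
ee_pos: [0.5057, 0.2383, 0.1496]
tool_rot: [3.141, -0.0, 1.571]
contact_force: [0.5, -0.3, 1.2]
width: 0.0274
gripper_force: 24.9
```

Call:
arm_command([
  [-0.6,[0,0,0.02],0],
  [-0.6,[0,0,0.02],0],
  [-0.6,[0,0,0.02],0],
])

```text
time: 14.6
ee_pos: [0.5057, 0.2383, 0.1486]
tool_rot: [3.141, -0.0, 1.571]
contact_force: [0.4, -0.8, 1.8]
width: 0.0276
gripper_force: 24.9
```

Call:
arm_command([
  [0.2,[0,0,0],0],
  [0.2,[0,0,0],0],
  [0.2,[0,0,-0.3],0],
  [0.2,[0,0,-1.2],0],
  [0.2,[0,0,-2.4],0],
  [0.2,[-0.8,0.9,-2.7],5],
  [0.3,[-1.7,1.8,-2.7],12],
  [0.3,[-2.3,2.5,-2.7],20],
  [0.3,[-2.58,2.82,-2.7],20],
  [0.3,[-2.58,2.82,-2.7],20],
  [0.3,[-2.58,2.82,-2.7],20],
])

```text
time: 15.98
ee_pos: [0.6458, 0.1108, 0.284]
tool_rot: [-3.141, -0.001, 1.225]
contact_force: [-0.7, 0.1, -0.6]
width: 0.0609
gripper_force: 0.0
```

```bash
python3 - <<'E'
from look import *
to(.646,.109,.102,70)
m=(Z>.142)&(np.hypot(W[...,0]-.506,W[...,1]-.265)<.07)
n,l,s,_=cv2.connectedComponentsWithStats(m.astype(np.uint8))
for i in range(1,n):
    p=W[l==i];print(len(p),np.nanmean(p,0).round(4),np.nanmax(p[:,2]))
# flat tin
m=(np.hypot(W[...,0]-.522,W[...,1]+.285)<.065)&(Z>.084)&(Z<.096)
print(cv2.minAreaRect((W[m][:,:2]*1000).astype(np.float32)),m.sum())
E
```

```text
((508.4364929199219, 289.95477294921875), 21.483654022216797) ((515.9310913085938, 283.5035095214844), (42.96710968017578, 19.77760887145996), 49.27882385253906) 0.13155504894890346
((510.5212707519531, 238.96853637695312), 21.311243057250977) ((518.8645629882812, 235.73361206054688), (42.62228775024414, 17.897016525268555), 68.80738830566406) 0.13146311104519137
((646.416015625, 110.7428970336914), 35.14403533935547) ((646.510986328125, 110.535400390625), (63.841732025146484, 35.9717903137207), 70.08855438232422) 0.13505715310835165
((528.1832275390625, 80.23377990722656), 10.498682975769043) ((526.906982421875, 82.13832092285156), (20.990707397460938, 6.049615859985352), 33.825565338134766) 0.13194013069833188
tin tops ((505.662109375, 289.1103210449219), 14.029780387878418) 0.20165349933132184
t 16.075 pos [0.6459 0.1106 0.284 ] yaw 70.2 F [-0.27 -0.22 -1.12] w 0.0611 => d [-0.03  0.01  3.64] turn 0.2
495 [0.5053 0.2829 0.1775] 0.20592965418361653
277 [0.5038 0.2358 0.1724] 0.18772560078431122
((522.106689453125, -285.5721435546875), (65.91720581054688, 92.00505065917969), 87.38497924804688) 369
```

Call:
arm_command([
  [0.3,[0,0,0.9],0],
  [0.3,[0,0,1.8],0],
  [0.3,[0,0,2.7],0],
  [0.3,[0,0,3.4],0],
  [0.3,[0,0,3.7],0],
  [0.3,[0,0,3.7],0],
  [-0.6,[0,0,3.7],0],
  [-0.6,[0,0,3.7],0],
  [-0.6,[0,0,3.7],0],
  [-0.6,[0,0,3.7],0],
], force=35)

```text
time: 17.32
ee_pos: [0.6469, 0.1093, 0.0992]
tool_rot: [3.141, -0.0, 1.222]
contact_force: [-0.7, -0.6, 6.2]
width: 0.0355
gripper_force: 35.0
```

Call:
arm_command([
  [-0.6,[0,0,-1],0],
  [-0.6,[0,0,-2],0],
  [-0.6,[0,0,-3],0],
  [-0.6,[0,0,-4],0],
  [-0.6,[-0.5,0,-4.2],0],
  [-0.6,[-1.4,0,-4.2],8],
  [-0.6,[-2.4,0.1,-4.2],17],
  [-0.6,[-3.4,0.1,-4.2],26],
  [-0.6,[-4.4,0.2,-4.2],35],
  [-0.6,[-5.4,0.2,-4.2],44],
  [-0.6,[-6.4,0.3,-4.2],53],
  [-0.6,[-7.2,0.35,-4.2],62],
])

```text
time: 18.82
ee_pos: [0.539, -0.2371, 0.3084]
tool_rot: [3.142, 0.0, 0.133]
contact_force: [-0.8, 0.4, -1.8]
width: 0.0357
gripper_force: 35.0
```

```bash
python3 - <<'E'
from h import *
to(.522,-.2855,.309,-2.6)
E
```

```text
t 18.825 pos [ 0.539  -0.2371  0.3084] yaw 7.6 F [-0.77  0.38 -1.8 ] w 0.0357 => d [-0.47  0.92 -0.01] turn 10.2
```

Now over the tin, down to the base about 20 mm above the rim, then a close look.

Call:
arm_command([
  [-0.6,[-0.3,0.5,0],5],
  [-0.6,[-0.47,0.92,0],10.2],
  [-0.6,[-0.47,0.92,0.5],10.2],
  [-0.6,[-0.47,0.92,1.3],10.2],
  [-0.6,[-0.47,0.92,1.9],10.2],
  [-0.6,[-0.47,0.92,1.9],10.2],
  [-0.6,[-0.47,0.92,1.9],10.2],
])

```text
time: 19.7
ee_pos: [0.5238, -0.2838, 0.2148]
tool_rot: [3.141, -0.001, -0.037]
contact_force: [-0.1, -0.1, -2.2]
width: 0.0359
gripper_force: 35.0
```

```bash
python3 - <<'E'
from h import *
to(.522,-.2855,.155,-2.6)
for n in("wrist","top"):
    c=read_camera(n);W=cloud(c);Z=W[...,2]
    near=(abs(W[...,0]-.522)<.06)&(abs(W[...,1]+.285)<.045)
    for lo,hi in((.084,.096),(.01,.07),(.225,.245)):
        m=near&(Z>lo)&(Z<hi);p=W[m]
        if len(p)>20: print(n,lo,len(p),cv2.minAreaRect((p[:,:2]*1000).astype(np.float32)),np.percentile(p[:,2],[10,50,90]).round(4))
    if n=="wrist": cv2.imwrite("pics/w2.png",cv2.cvtColor(c["color"],4))
E
```

```text
t 19.7 pos [ 0.5238 -0.2838  0.2148] yaw -2.1 F [-0.13 -0.05 -2.21] w 0.0359 => d [-0.03  0.03  1.2 ] turn 0.5
wrist 0.084 727 ((546.8790283203125, -284.0544738769531), (64.0179672241211, 44.389305114746094), 87.28120422363281) [0.0858 0.09   0.0911]
wrist 0.01 1128 ((550.3699951171875, -284.10650634765625), (63.80000305175781, 37.012725830078125), 87.76811981201172) [0.0438 0.0524 0.0574]
wrist 0.225 1182 ((543.9589233398438, -284.0440979003906), (59.58905029296875, 25.26881980895996), 87.46210479736328) [0.2275 0.2363 0.2434]
top 0.084 198 ((522.385498046875, -285.2911376953125), (65.2355728149414, 91.93804168701172), 87.96990203857422) [0.0855 0.0896 0.0921]
top 0.01 512 ((523.3339233398438, -282.747314453125), (61.645790100097656, 91.23685455322266), 89.63018035888672) [0.0216 0.0512 0.0628]
```

View pics/w2.png

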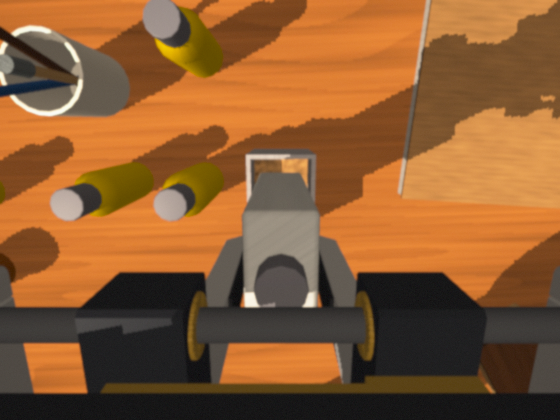

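The can hangs upright and aligned over the flat tin, rim at (280,175). Pad about 0.052 m, so I expect touch at TCP z of about 0.152.

Call:
arm_command([
  [-0.6,[-0.03,0.02,0.3],0.5],
  [-0.6,[-0.03,0.02,0.6],0.5],
  [-0.6,[-0.03,0.02,0.9],0.5],
  [-0.6,[-0.03,0.02,1.06],0.5],
  [-0.6,[-0.03,0.02,1.12],0.5],
  [-0.6,[-0.03,0.02,1.12],0.5],
])

```text
time: 20.55
ee_pos: [0.5217, -0.2848, 0.1575]
tool_rot: [-3.142, -0.0, -0.047]
contact_force: [-0.8, -0.4, -2.2]
width: 0.0359
gripper_force: 35.0
```

Call:
arm_command([
  [-0.6,[0,0,0.03],0],
  [-0.6,[0,0,0.06],0],
  [-0.6,[0,0,0.08],0],
  [-0.6,[0,0,0.08],0],
])

```text
time: 21.05
ee_pos: [0.5216, -0.2848, 0.1534]
tool_rot: [-3.141, 0.0, -0.047]
contact_force: [0.9, 0.2, -2.8]
width: 0.0357
gripper_force: 35.0
```

Call:
arm_command([
  [-0.6,[0,0,0.02],0],
  [-0.6,[0,0,0.03],0],
  [-0.6,[0,0,0.03],0],
])

```text
time: 21.42
ee_pos: [0.5216, -0.2848, 0.1519]
tool_rot: [-3.141, 0.0, -0.047]
contact_force: [-0.7, 0.8, -3.1]
width: 0.0355
gripper_force: 35.0
```

Call:
arm_command([
  [-0.6,[0,0,0.02],0],
  [-0.6,[0,0,0.03],0],
  [-0.6,[0,0,0.03],0],
])

```text
time: 21.8
ee_pos: [0.5216, -0.2848, 0.1505]
tool_rot: [3.142, -0.0, -0.047]
contact_force: [0.4, 0.2, -0.9]
width: 0.036
gripper_force: 35.0
```

Call:
arm_command([
  [-0.6,[0,0,0.02],0],
  [-0.6,[0,0,0.02],0],
  [-0.6,[0,0,0.02],0],
])

```text
time: 22.18
ee_pos: [0.5217, -0.2848, 0.1495]
tool_rot: [3.142, -0.0, -0.047]
contact_force: [-0.7, 0.9, 1.0]
width: 0.036
gripper_force: 35.0
```

Force rose from about -2.7 N to +1 N, so the can is resting on the pad. Release and retreat.

Call:
arm_command([
  [0.1,[0,0,0],0],
  [0.2,[0,0,0],0],
  [0.2,[0,0,0],0],
  [0.2,[0,0,-0.3],0],
  [0.2,[0,0,-1.2],0],
  [0.2,[0,0,-2.4],0],
  [0.2,[-1,0,-3],0],
  [0.2,[-2,0,-3],0],
  [0.2,[-3,0,-3],0],
  [0.2,[-3,0,-3],0],
  [0.2,[-3,0,-3],0],
  [0.2,[-3,0,-3],0],
])

```text
time: 23.68
ee_pos: [0.3727, -0.2775, 0.2996]
tool_rot: [-3.141, -0.0, -0.046]
contact_force: [0.4, 0.4, -0.4]
width: 0.0561
gripper_force: 0.0
```

```bash
python3 - <<'E'
from h import *
c=read_camera("scene");cv2.imwrite("pics/end.png",cv2.cvtColor(c["color"],4))
W=cloud(read_camera("top"));Z=W[...,2]
for x,y,r in((.522,-.285,.04),(.506,.266,.06)):
    m=(Z>.14)&(np.hypot(W[...,0]-x,W[...,1]-y)<r);n,l,s,_=cv2.connectedComponentsWithStats(m.astype(np.uint8))
    for i in range(1,n):
        p=W[l==i]; t=p[p[:,2]>np.nanmax(p[:,2])-.008]
        if len(p)>20: print(len(p),np.nanmean(t,0).round(4))
print(observe()["time"])
E
```

```text
887 [ 0.5216 -0.2854  0.2006]
506 [0.5054 0.2889 0.1999]
355 [0.5051 0.2378 0.1822]
23.775
```

View pics/end.png

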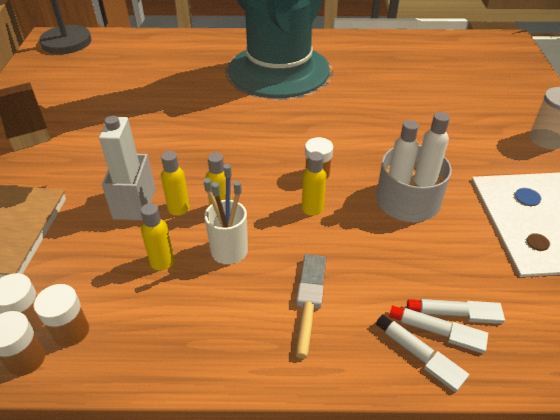

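The final view shows both bottles upright in the round tin (410,165), the can upright in the flat tin (125,165), and everything else where it was.

```bash
python3 -c "
from cell import hand_in
print(hand_in())"
```

```text
the job is handed in; nothing more can be done
None
```

Job handed in: both bottles stand in the round tin and the can in the flat tin, each lowered to a light touch before release, and the pot, jar and loose brush look unmoved in the final picture; `hand_in()` gave no verdict.

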